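# Load the surprise egg and hold its mould shut

## Task

We are making a chocolate egg with a surprise inside: set the green capsule gently (do not drop it) into the chocolate shell in the lower mould half, then fit the upper mould half onto the two dowels, the same way round as the lower one, so that the blunt ends meet. Press it straight down with a firm hand, without leaning on it, until the soft red seal gives way and the two clear flanges meet, and finish while still holding the grip and keeping the halves pressed shut so that I can put the clips on. Leave the orange capsule and the two mugs where they are.

Things in the scene. Friction and masses are not known exactly. Their poses are not given: they have to be found in the camera images.
- mould_base: Lower half of a clear plastic egg mould, fixed on the worktop on a grey rubber foot. Origin: centre of its underside, on the worktop. Egg along its x axis, blunt end to +x. Flange 180 (x) x 122 (y) x 8 mm, its flat top (parting face) 52 mm above the origin. Two steel dowels, 8 mm in diameter, round-nosed, stand 16 mm above that face at (x, y) = (77.5, 46) and (-77.5, -36) mm.
- shell_floor (a point): Deepest point of the dark chocolate half shell in the lower half: 38 mm below the parting face, 14 mm above the worktop, axes as mould_base. The hollow, rounded like half an egg, is 116 mm long (x) and 76 mm wide (y) at the parting face: fingers standing along x have more room in it than along y. The capsule stands here.
- seal (a joint): Soft red silicone seal round the egg on the lower half, 4 mm proud of the parting face; the value is how far it is pressed down in m, 0 when free, 0.004 when the two flanges meet. It springs back with 2.5 N per mm (10 N at 4 mm).
- mould_top: Upper half, a clear dome with its own chocolate shell, about 0.3 kg, flange down on the worktop. Origin: centre of the flange's flat underside; 52 mm above the worktop when shut. Flange 180 (x) x 122 (y) x 8 mm, egg along x, blunt end to +x. Two brass-lined through holes, 11 mm, at (x, y) = (77.5, 46) and (-77.5, -36) mm take the dowels when origin and axes match the lower half's.
- top_grip (a point): Grip of the upper half: on a dark upright bar on the dome, at the height to take it, 70 mm above the flange's underside; axes as mould_top. The bar is 64 mm long (x) and 16 mm thick (y, the way to pinch it); its top is 10 mm above this point, the foot on the dome 22 mm below it.
- capsule_green_center (a point): Centre of the toy capsule in two greens (dark lower half, paler cap): an upright barrel 34 mm in diameter and 36 mm high with rounded ends, 20 g, standing on the worktop; the point lies 18 mm above its underside.
- capsule_orange_center (a point): Centre of the orange capsule, same shape and size as the green one; to be left alone.
- mug: White mug with a leaf pattern, 92 x 127 x 95 mm, standing behind the work; origin about the centre of its underside. To be left alone.
- purple_mug: Purple mug, 80 x 113 x 89 mm, standing behind the work; origin about the centre of its underside. To be left alone.
- spice_basket: Black wire spice basket hanging on the wall above the back of the worktop, fixed, 221 x 297 x 270 mm; origin at the centre of its underside. Its front edge is 0.11 m nearer to the robot than the origin: keep the arm and wrist out of it when swinging across.
There are look-alikes about, which are no part of the job. What is meant by the part that bears capsule_green_center is not pink, and is the smaller of those in its own colour.

How it is judged:
By the outcome, as a careful person would: the job done as asked, in the order asked, and still so for the second after the job is handed in, while the arm keeps its last pose, push and grip.
It also fails if it takes over 64 s, if anything falls off the work surface, if the arm or the gripper's body presses on something with over 40 N, if the wrist force passes 120 N, or if a joint passes its speed limit or range.

## Robot

A 6-joint arm with a two-finger parallel gripper is mounted at the origin on a cart in front of the work surface, level with it; the furniture and walls round the work are solid. World frame = base frame: x ahead of the robot, y to its left, z up, the work surface at z = 0. Lengths are in m, angles in rad, forces in N, time in s.
With the tool pointing down it reaches from about 0.275 to 0.85 m from the base axis. Payload 5.2 kg.
Tool frame: the origin (TCP) lies at the very end of the fingers, on their centre line; the grasp point (between the pads) lies 19 mm behind it; x points along the fingers, y is the direction in which the jaws open and shut, and the axes are right-handed (so a half turn about x gives the same grasp; the last joint's range is limited). The gripper opens to 85 mm and grips with 20 to 120 N. Pads are 22 mm wide; open, the fingers measure 114 mm over their backs; the gripper's body (76 mm by 85 mm) begins 54 mm behind the grasp point. The pads swing forward as they close: fully open they stand 13 mm farther back than shut.
Start: joints at [1.016, 0.259, 1.535, -0, 1.348, -0.203], TCP at [0.19, 0.516, 0.231] pointing down, gripper open.
Joint ranges: [-3.14, 3.14], [-0.91, 2.08], [0.19, 2.58], [-1.22, 4.36], [0.22, 2.71], [-3.12, 3.12]. Speed limits (rad/s): [2.57, 2.57, 3.14, 3.14, 3.14, 3.14].

## Interface

Orientations are given as a 3x3 rotation matrix whose columns are the frame's x, y, z axes.
In Python, from bench import robot, claw, imaging, sign_off, search_frame, pinpoint, sensors gives the robot as it stands. Calls block until the motion is done:
- robot.goto(position, orientation): joint-space move of the TCP to a pose.
- robot.line_to(position, rate=0.15, attitude=None, f_stop=None): straight line of the TCP; attitude=None keeps the orientation; rate is the mean speed in m/s. With f_stop (N) it stops when the force on the tool has changed by that much, and returns True; else False.
- robot.move_j(angles): joint-space move.
- claw.gripper_open() and claw.grasp(newtons=None): open the fingers fully, or close them until they stop; newtons is the grip in N (None keeps the last).
- robot.dwell(seconds).
- robot.ik(position, orientation): joint angles nearest the present ones, or None.
- imaging.snapshot(name): name is "scene" or "side" or "wrist"; returns the picture (420x560x3 uint8, blue, green, red); there is no depth.
- imaging.get_calibration(name): a dict with "intrinsics" (3x3 intrinsics, pixels), "D" ([k1, k2, p1, p2, k3] as OpenCV has them; the pictures are not rectified), "origin" and "attitude" of the camera in the world; the wrist camera has in their place "T_tool_cam" (4x4, takes a point from camera to tool coordinates, whose origin is the TCP and whose axes are the tool frame's). Camera axes: x right, y up, looking along -z (the intrinsics and any distortion apply to the point x, -y, -z); pixel columns grow to the right and rows downward; lengths in m; the calibration is good to about 2 mm. A picture is of the moment at which its call begins: read the wrist's pose just before it. get_calibration takes no time and is no camera call.
A pose or a line that the arm cannot do raises robot.MotionError and nothing moves.
- sign_off(): hands the job in, once; it reports no verdict.
Trained networks look in the newest picture that a camera, given by its name, has taken for a name from the list of things; names that differ only in an ending like _2 or _b are one class to them, and where a whole thing is asked for, a point or a joint stands for the part that bears it (a point fixed in the world has none). Each returns a list of dicts, best first, with "conf" (0 to 1); they miss things now and then, are a little off and sometimes report something else, mostly with a low value. They report only what shows in the picture. A call takes as long as a camera call. They do not tell look-alikes from the thing itself.
- search_frame(camera, query): "xy" ([column, row] in pixels, amid what is visible of it).
- pinpoint(camera, query): "xy" ([column, row] in pixels: a listed point, or the origin of a listed thing).
Readings, each from a call of its own:
- sensors.current_time(): time.
- sensors.current_q(): joint angles.
- sensors.current_joint_velocities(): joint speeds.
- sensors.current_effort(): joint torques, N m.
- sensors.current_position(): TCP position.
- sensors.current_ee_rot(): TCP orientation.
- sensors.current_contact_force(): force on the tool from outside, world axes, zero at the start.
- sensors.current_torque(): the same for the moment, N m.
- sensors.current_gripper_width(): finger opening in m.
Only numpy, scipy, OpenCV 4.12 (cv2) and the standard library are available. Lean on these libraries where they do the work, as an engineer would, in place of code of your own. Each camera call takes 0.05 s, during which the arm holds its last target.

## Working session

There is one attempt and no reset: what is moved stays moved. The work goes in short steps, each a Python script; the robot and the scene stay as the last script left them, time stands still between calls to the robot, and variables do not carry over. Pictures are saved under pics/ and viewed, and the job is handed in when it is done.

```bash
mkdir -p pics; ls; cat > h.py <<'E'
import numpy as np, cv2
from bench import robot, claw, imaging, sign_off, search_frame, pinpoint, sensors
F=np.diag([1.,-1.,-1.])
def cam(name):
    c=imaging.get_calibration(name)
    K=np.array(c["intrinsics"],float);D=np.array(c["D"],float)
    if name=="wrist":
        T=np.eye(4);T[:3,:3]=sensors.current_ee_rot();T[:3,3]=sensors.current_position()
        T=T@np.array(c["T_tool_cam"]);return K,D,T[:3,3],T[:3,:3]
    return K,D,np.array(c["origin"],float),np.array(c["attitude"],float)
def ray(C,xy):
    K,D,o,R=C
    u=cv2.undistortPoints(np.array(xy,float).reshape(1,1,2),K,D)[0,0]
    d=R@F@np.array([u[0],u[1],1.]);return o,d/np.linalg.norm(d)
def proj(C,P):
    K,D,o,R=C
    pc=(F@R.T@(np.atleast_2d(P)-o).T).T
    return cv2.projectPoints(pc.reshape(-1,1,3),np.zeros(3),np.zeros(3),K,D)[0][:,0]
def onz(C,xy,z):
    o,d=ray(C,xy);return o+d*(z-o[2])/d[2]
def tri(rs):
    A=np.zeros((3,3));b=np.zeros(3)
    for o,d in rs:
        M=np.eye(3)-np.outer(d,d);A+=M;b+=M@o
    p=np.linalg.solve(A,b)
    return p,[np.linalg.norm((np.eye(3)-np.outer(d,d))@(p-o)) for o,d in rs]
def down(yaw): # tool x down, tool y (jaw) at yaw in world
    x=np.array([0,0,-1.]);y=np.array([np.cos(yaw),np.sin(yaw),0]);return np.c_[x,y,np.cross(x,y)]
E
cat > a.py <<'E'
from h import *
print(sensors.current_time())
for n in ["scene","side","wrist"]:
    C=cam(n);im=imaging.snapshot(n);cv2.imwrite(f"pics/{n}0.png",im)
    print(n,C[2].round(3),(C[3]@[0,0,-1]).round(2),C[0][0,0])
    for q in ["mould_base","shell_floor","mould_top","top_grip","capsule_green_center","capsule_orange_center","mug","purple_mug","spice_basket"]:
        r=pinpoint(n,q)
        print(q,[(np.round(d["xy"]).tolist(),round(d["conf"],2)) for d in r[:4]])
print(sensors.current_time())
E
python3 a.py
```

```text
pics
0.0
scene [-0.521  0.576  1.108] [ 0.71 -0.36 -0.61] 461.97647424697146
mould_base [([297.0, 250.0], 0.9)]
shell_floor []
mould_top []
top_grip []
capsule_green_center [([182.0, 293.0], 0.53), ([260.0, 270.0], 0.51), ([243.0, 282.0], 0.48)]
capsule_orange_center [([202.0, 284.0], 0.45), ([306.0, 209.0], 0.45)]
mug []
purple_mug [([306.0, 211.0], 0.46)]
spice_basket []
side [0.423 0.962 0.79 ] [ 0.12 -0.84 -0.53] 443.9293274101536
mould_base [([293.0, 264.0], 0.56)]
shell_floor [([287.0, 259.0], 0.73)]
mould_top [([284.0, 350.0], 0.64)]
top_grip [([303.0, 196.0], 0.97)]
capsule_green_center [([299.0, 318.0], 0.74), ([300.0, 295.0], 0.66), ([282.0, 381.0], 0.61), ([304.0, 217.0], 0.55)]
capsule_orange_center [([285.0, 349.0], 0.74)]
mug [([233.0, 253.0], 0.88)]
purple_mug [([235.0, 226.0], 0.7)]
spice_basket []
wrist [0.121 0.54  0.375] [ 0.27 -0.1  -0.96] 377.1313430006253
mould_base []
shell_floor []
mould_top []
top_grip []
capsule_green_center []
capsule_orange_center []
mug []
purple_mug []
spice_basket []
1.5
```

View pics/scene0.png

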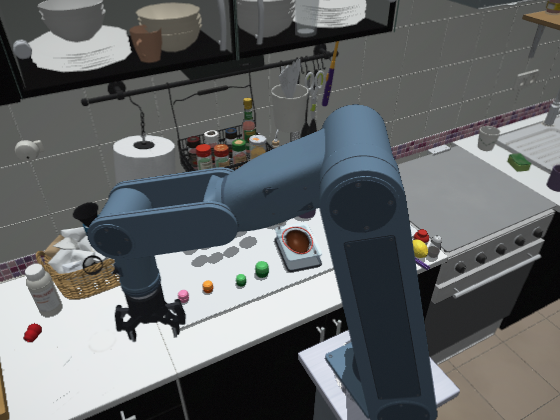

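View pics/side0.png

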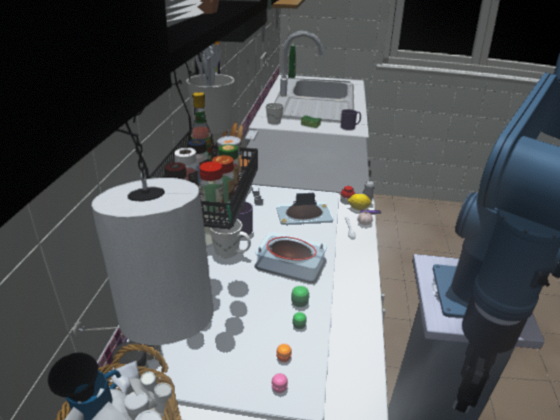

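View pics/wrist0.png

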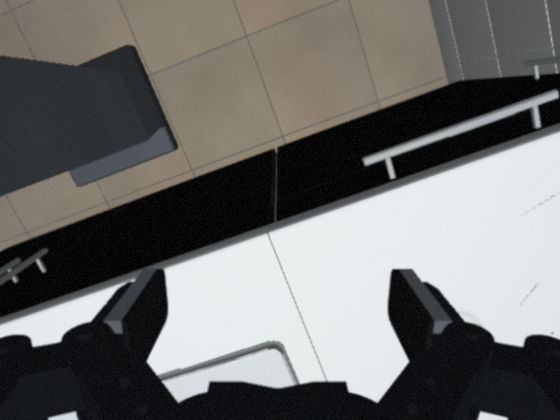

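The scene view shows, from left to right, pink (183,295), orange (208,286), small green (241,280), larger green (262,268) and the lower half (298,245). The side view shows the small green at (299,319), the lower half at (292,255), and the upper half with its dark bar at (304,202).

```bash
cat > b.py <<'E'
from h import *
S=cam("scene");E=cam("side")
def p(n,a,b): print(n,[x.round(4).tolist() if hasattr(x,'round') else x for x in tri([ray(S,a),ray(E,b)])])
p("small green",(241,280),(299,319.5))
p("big green",(262,268.5),(300,295.5))
p("orange",(208,286),(284,352))
p("base",(297,250),(293,264))
print("grip",onz(E,(303,196),.07),"top",onz(E,(304,214),0.004))
print("mug",onz(E,(233,253),0),onz(E,(240,226),0.0))
for z in (0.052,):
  # parting face corners from side
  for c in [(270,236),(326,252),(316,278),(257,262)]: print(onz(E,c,z).round(3))
for c in [(284,205),(327,203),(333,221),(280,222)]: print("top",onz(E,c,0.008).round(3))
E
python3 b.py
python3 - <<'E'
import cv2
im=cv2.imread('pics/side0.png')[170:340,220:390];cv2.imwrite('pics/s0c.png',cv2.resize(im,None,fx=3.5,fy=3.5,interpolation=2))
im=cv2.imread('pics/scene0.png')[200:310,160:340];cv2.imwrite('pics/c0c.png',cv2.resize(im,None,fx=4,fy=4,interpolation=2))
E
```

```text
small green [[0.4626, 0.1898, 0.0168], [np.float64(0.0008752426156631453), np.float64(0.0008752426156631444)]]
big green [[0.4694, 0.1107, 0.0245], [np.float64(0.0022860761537108264), np.float64(0.0022860761537108)]]
orange [[0.4855, 0.2954, 0.0179], [np.float64(0.002166633048516751), np.float64(0.0021666330485166064)]]
base [[0.5057, -0.0427, 0.0071], [np.float64(0.006142132136575778), np.float64(0.006142132136575906)]]
grip [ 0.50507343 -0.32003348  0.07      ] top [ 0.49741422 -0.31476627  0.004     ]
mug [ 0.68416401 -0.06304266  0.        ] [ 0.69490608 -0.20890623  0.        ]
[ 0.58  -0.096  0.052]
[ 0.413 -0.047  0.052]
[0.433 0.071 0.052]
[0.594 0.032 0.052]
top [ 0.571 -0.354  0.008]
top [ 0.424 -0.397  0.008]
top [ 0.399 -0.282  0.008]
top [ 0.569 -0.244  0.008]
```

View pics/s0c.png

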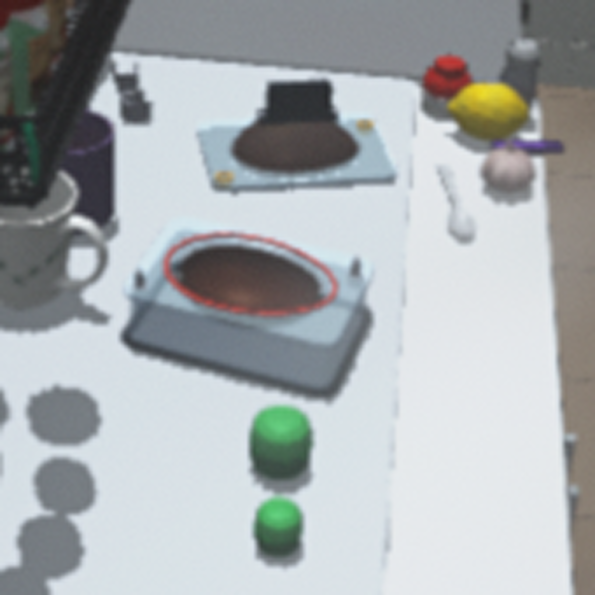

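View pics/c0c.png

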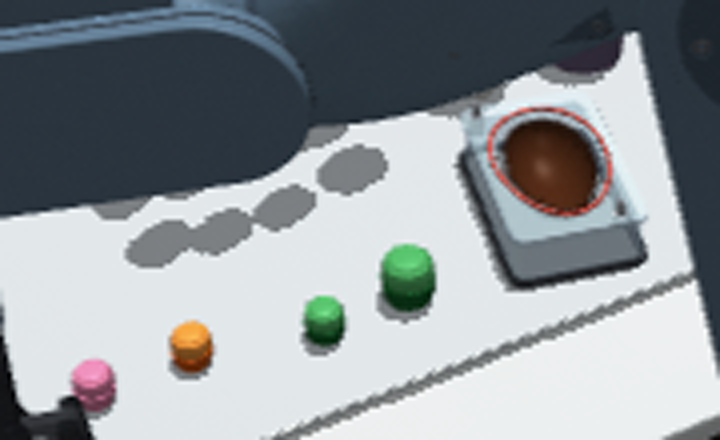

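```bash
cat > c.py <<'E'
from h import *
print(np.round(imaging.get_calibration("wrist")["T_tool_cam"],3).tolist())
print(sensors.current_ee_rot().round(2).tolist())
def best(p,yaw):
    r=[]
    for k in range(-1,2):
        R=down(yaw+k*np.pi);q=robot.ik(p,R)
        if q is not None: r.append((round(float(q[5]),2),round(yaw+k*np.pi,2)))
    return r
for p in ([.40,.10,.30],[.42,-.05,.30],[.42,-.31,.30]): print(p,[(y,best(p,y)) for y in (0.,np.pi/2)])
E
python3 c.py
```

```text
[[-0.0, 0.284, -0.959, -0.143], [1.0, 0.0, -0.0, -0.002], [0.0, -0.959, -0.284, -0.072], [0.0, 0.0, 0.0, 1.0]]
[[0.0, 0.34, 0.94], [-0.0, 0.94, -0.34], [-1.0, -0.0, 0.0]]
[0.4, 0.1, 0.3] [(0.0, [(3.11, -3.14), (-0.03, 0.0), (3.11, 3.14)]), (1.5707963267948966, [(1.54, -1.57), (-1.6, 1.57), (1.54, 4.71)])]
[0.42, -0.05, 0.3] [(0.0, [(2.76, -3.14), (-0.38, 0.0), (2.76, 3.14)]), (1.5707963267948966, [(1.19, -1.57), (-1.95, 1.57), (1.19, 4.71)])]
[0.42, -0.31, 0.3] [(0.0, [(2.29, -3.14), (-0.85, 0.0), (2.29, 3.14)]), (1.5707963267948966, [(0.72, -1.57), (-2.42, 1.57), (0.72, 4.71)])]
```

```bash
cat > d.py <<'E'
from h import *
import pickle
V={}
def view(tag,p,yaw):
    robot.goto(p,down(yaw));robot.dwell(0.15)
    C=cam("wrist");im=imaging.snapshot("wrist");cv2.imwrite(f"pics/{tag}.png",im)
    out={}
    for q in ["mould_base","shell_floor","mould_top","top_grip","capsule_green_center"]:
        r=pinpoint("wrist",q);out[q]=r
        print(tag,q,[(np.round(d["xy"],1).tolist(),round(d["conf"],2)) for d in r[:3]])
    V[tag]=(C,out)
view("v1",[.40,.16,.30],np.pi/2)
view("v2",[.40,.00,.30],np.pi/2)
view("v3",[.42,-.25,.30],np.pi/2)
view("v4",[.42,-.36,.30],np.pi/2)
pickle.dump(V,open("V.pkl","wb"))
print(sensors.current_time())
E
python3 d.py; python3 -c "
import cv2
for a in '1234': pass
A=[cv2.imread(f'pics/v{i}.png') for i in (1,2,3,4)]
cv2.imwrite('pics/v12.png',cv2.resize(A[1],(800,600)));cv2.imwrite('pics/v34.png',cv2.resize(A[2],(800,600)))"
```

```text
v1 mould_base [([116.6, 244.8], 0.77)]
v1 shell_floor [([108.2, 250.5], 0.98)]
v1 mould_top []
v1 top_grip []
v1 capsule_green_center [([235.5, 220.7], 0.88), ([303.0, 212.6], 0.86), ([461.5, 228.3], 0.69)]
v2 mould_base [([240.7, 245.9], 0.83)]
v2 shell_floor [([234.3, 251.6], 0.8)]
v2 mould_top []
v2 top_grip []
v2 capsule_green_center [([370.7, 222.2], 0.87), ([439.1, 210.6], 0.57)]
v3 mould_base [([438.9, 230.4], 0.98)]
v3 shell_floor [([437.1, 236.1], 0.59), ([206.0, 240.2], 0.34)]
v3 mould_top [([215.0, 219.2], 0.73), ([408.1, 349.2], 0.3)]
v3 top_grip [([206.9, 239.5], 0.8)]
v3 capsule_green_center []
v4 mould_base [([526.3, 230.1], 0.9)]
v4 shell_floor [([529.4, 235.8], 0.64), ([523.5, 230.0], 0.43)]
v4 mould_top [([305.7, 218.6], 0.67)]
v4 top_grip [([312.0, 242.5], 0.61)]
v4 capsule_green_center []
7.0333
```

View pics/v12.png

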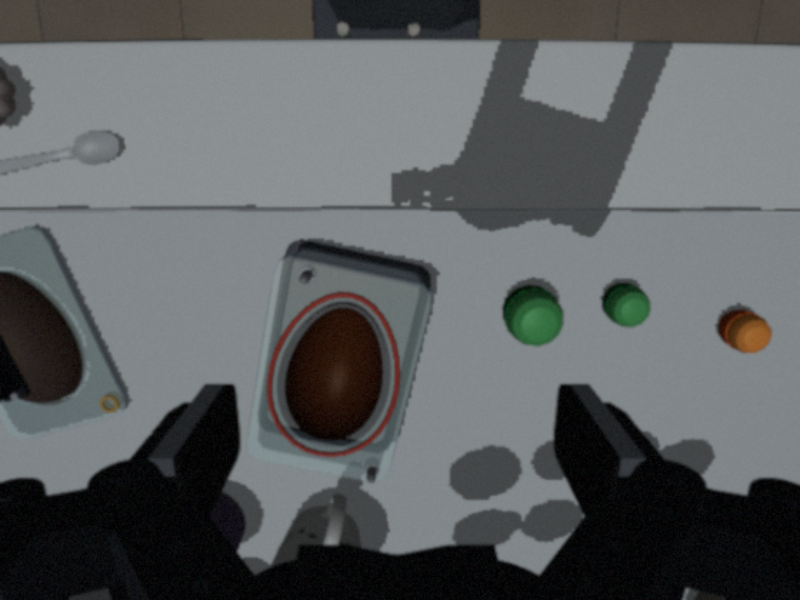

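View pics/v34.png

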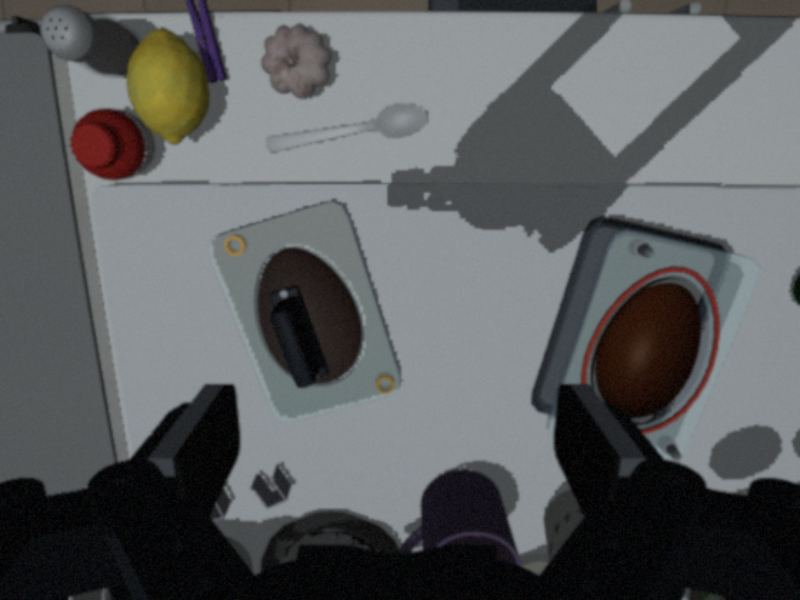

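```bash
python3 -c "
import cv2
for n,(r0,r1,c0,c1) in dict(v1=(160,320,20,330),v2=(160,320,140,450),v3=(140,330,110,300),v4=(140,330,210,400)).items():
  im=cv2.imread(f'pics/{n}.png')[r0:r1,c0:c1]; f=780/(c1-c0) if n in('v1','v2') else 3.1; cv2.imwrite(f'pics/{n}c.png',cv2.resize(im,None,fx=f,fy=f,interpolation=2)); print(n,f)"
```

```text
v1 2.5161290322580645
v2 2.5161290322580645
v3 3.1
v4 3.1
```

View pics/v2c.png

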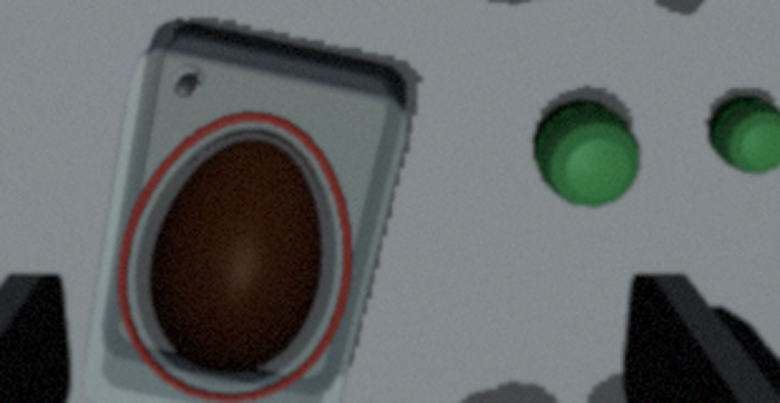

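View pics/v1c.png

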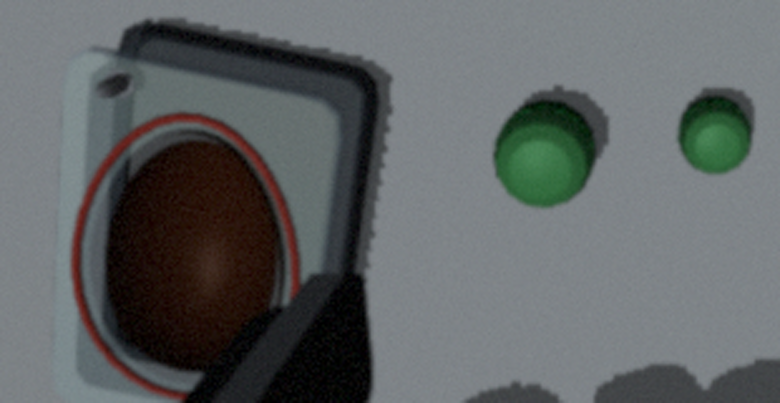

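View pics/v3c.png

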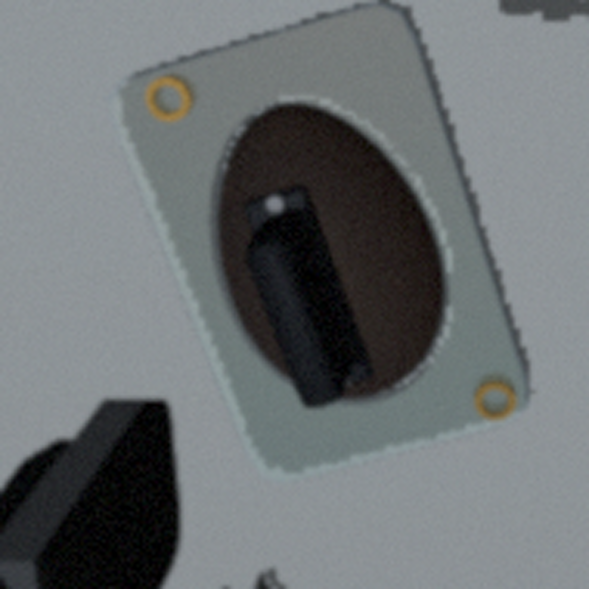

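View pics/v4c.png

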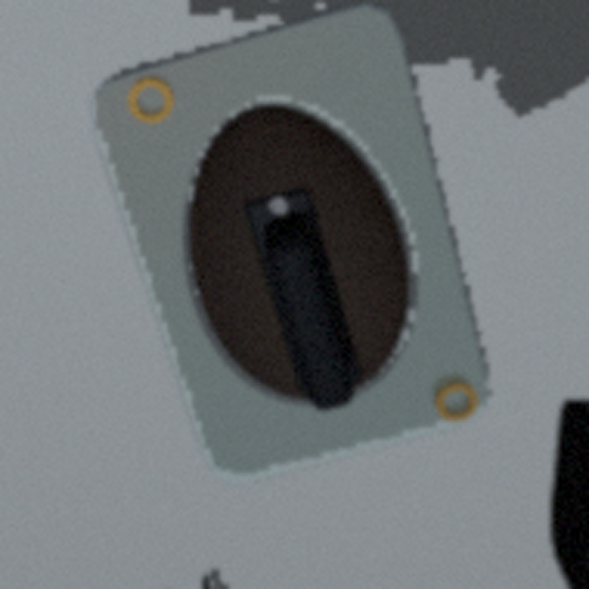

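The images show both halves with the pointed end towards the robot (image top). The lower half is turned slightly clockwise and the upper half the other way. The brass holes are at v3 (164,172)/(270,268) and v4 (259,172)/(357,269).

```bash
python3 -c "
import cv2,numpy as np
def c(n,x,y,w=14):
  return cv2.resize(cv2.imread(f'pics/{n}.png')[y-w:y+w,x-w:x+w],(260,260),interpolation=2)
r1=np.hstack([c('v2',215,192),c('v3',451,174),c('v4',540,174)])
r2=np.hstack([c('v2',260,331),c('v3',470,314),c('v1',64,194)])
cv2.imwrite('pics/dow.png',np.clip(np.vstack([r1,r2])*1.6,0,255))"
```

```text
[ WARN:0@0.147] global loadsave.cpp:1063 imwrite_ Unsupported depth image for selected encoder is fallbacked to CV_8U.
```

View pics/dow.png

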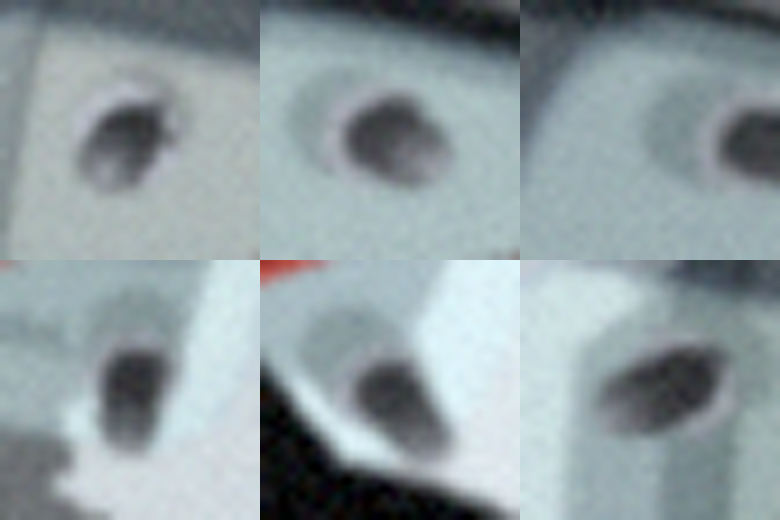

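```bash
cat > e.py <<'E'
from h import *
import pickle
V=pickle.load(open("V.pkl","rb"));C={k:V[k][0] for k in V}
def T(n,**k):
    p,e=tri([ray(C[a],b) for a,b in k.items()]);print(n,p.round(4),np.round(e,4));return p
dn=T("dowel near",v2=(214.5,193.1),v3=(451.9,174.9),v1=(65.3,194))
df=T("dowel far",v2=(260.6,331.9),v3=(471.3,315.9))
hn=T("hole near",v3=(164.2,171.6),v4=(258.7,172.3))
hf=T("hole far",v3=(269.7,268.4),v4=(357.1,269.0))
T("green",v1=V["v1"][1]["capsule_green_center"][1]["xy"],v2=V["v2"][1]["capsule_green_center"][1]["xy"])
S=cam("side")
T2=tri([ray(C[a],V[a][1]["capsule_green_center"][1]["xy"]) for a in("v1","v2")]+[ray(S,(299,319.5))]);print("green3",T2)
T("grip",v3=V["v3"][1]["top_grip"][0]["xy"],v4=V["v4"][1]["top_grip"][0]["xy"])
T("floor",v1=V["v1"][1]["shell_floor"][0]["xy"],v2=V["v2"][1]["shell_floor"][0]["xy"],v3=V["v3"][1]["shell_floor"][0]["xy"])
print(tri([ray(C[a],V[a][1]["top_grip"][0]["xy"]) for a in("v3","v4")]+[ray(S,(303,196))]))
loc=np.array([[-77.5,-36],[77.5,46]])/1000
def pose(n,f):
    d=(f-n)[:2];l=loc[1]-loc[0]
    yaw=np.arctan2(d[1],d[0])-np.arctan2(l[1],l[0])
    R=np.array([[np.cos(yaw),-np.sin(yaw)],[np.sin(yaw),np.cos(yaw)]])
    o=(n+f)[:2]/2-R@loc.mean(0);print("pose",o.round(4),np.degrees(yaw).round(2),"dist",np.linalg.norm(d).round(4),np.linalg.norm(l).round(4))
    return o,yaw
# at known heights
def Z(z,**k):
    a=np.array([onz(C[c],b,z) for c,b in k.items()]);print(a.round(4).tolist());return a.mean(0)
print("BASE");pose(dn,df)
b=pose(Z(.060,v2=(214.5,193.1),v3=(451.9,174.9),v1=(65.3,194)),Z(.060,v2=(260.6,331.9),v3=(471.3,315.9)))
print("TOP");pose(hn,hf)
t=pose(Z(.008,v3=(164.2,171.6),v4=(258.7,172.3)),Z(.008,v3=(269.7,268.4),v4=(357.1,269.0)))
pickle.dump((b,t),open("P.pkl","wb"))
def mp(P,z,pts):
    o,y=P;R=np.array([[np.cos(y),-np.sin(y)],[np.sin(y),np.cos(y)]]);return np.c_[(R@np.array(pts).T).T+o,np.full(len(pts),z)]
cor=np.array([[90,61],[90,-61],[-90,-61],[-90,61]])/1000
for v in ("v2","v3","v4"):
    im=cv2.imread(f"pics/{v}.png")
    for P,z in((b,.052),(t,.008),(t,0.)):
        pp=proj(C[v],mp(P,z,cor));cv2.polylines(im,[np.round(pp*8).astype(int)],True,(0,255,255),1,cv2.LINE_AA,3)
    g=mp(t,.080,np.array([[32,8],[32,-8],[-32,-8],[-32,8]])/1000);cv2.polylines(im,[np.round(proj(C[v],g)*8).astype(int)],True,(255,0,255),1,cv2.LINE_AA,3)
    for P in (np.r_[T2[0]],):
        for x in proj(C[v],P): cv2.circle(im,tuple(np.round(x).astype(int)),2,(0,0,255),-1)
    cv2.imwrite(f"pics/{v}o.png",cv2.resize(im,(800,600),interpolation=2))
E
python3 e.py
```

```text
dowel near [ 0.4283 -0.067   0.0579] [0.0003 0.0001 0.0004]
dowel far [ 0.5983 -0.0201  0.0575] [0.0002 0.0002]
hole near [ 0.4352 -0.3825  0.0106] [0.0002 0.0002]
hole far [ 0.56   -0.2596  0.0088] [0.0002 0.0002]
green [0.4584 0.1889 0.0248] [0.0011 0.0011]
green3 (array([0.46126964, 0.19089714, 0.01720258]), [np.float64(0.0015994350306112813), np.float64(0.0020042150503840096), np.float64(0.0009565888877357072)])
grip [ 0.4962 -0.3243  0.0738] [0.0013 0.0013]
floor [ 0.515  -0.053   0.0102] [0.0009 0.001  0.0004]
(array([ 0.50156381, -0.32489606,  0.06584635]), [np.float64(0.0034984863169838037), np.float64(0.0016127786018361296), np.float64(0.004046848183468335)])
BASE
pose [ 0.5122 -0.0484] -12.46 dist 0.1764 0.1754
[[0.4275, -0.0665, 0.06], [0.4278, -0.0681, 0.06], [0.4281, -0.0659, 0.06]]
[[0.5968, -0.0199, 0.06], [0.5965, -0.0216, 0.06]]
pose [ 0.5111 -0.0487] -12.63 dist 0.175 0.1754
TOP
pose [ 0.499  -0.3258] 16.69 dist 0.1752 0.1754
[[0.4355, -0.3833, 0.008], [0.4359, -0.3827, 0.008]]
[[0.5601, -0.2596, 0.008], [0.5606, -0.2594, 0.008]]
pose [ 0.4995 -0.326 ] 16.85 dist 0.1755 0.1754
```

```bash
python3 -c "
import cv2,numpy as np
a=cv2.imread('pics/v2o.png')[200:520,150:670];b=cv2.imread('pics/v3o.png')[180:500,180:780]
cv2.imwrite('pics/o23.png',np.vstack([cv2.resize(a,(480,295)),cv2.resize(b,(550,293))[:,:480]]))"
```

```text
(no output)
```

View pics/v3o.png

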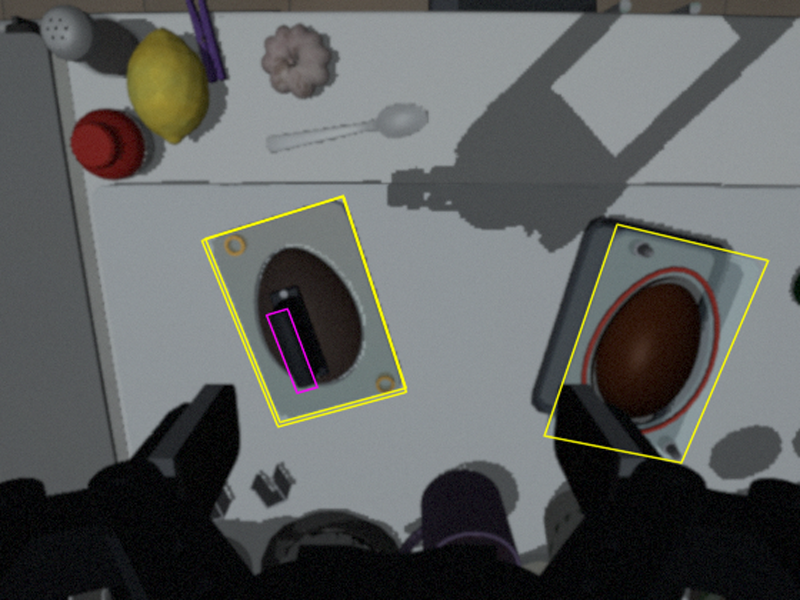

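View pics/v2o.png

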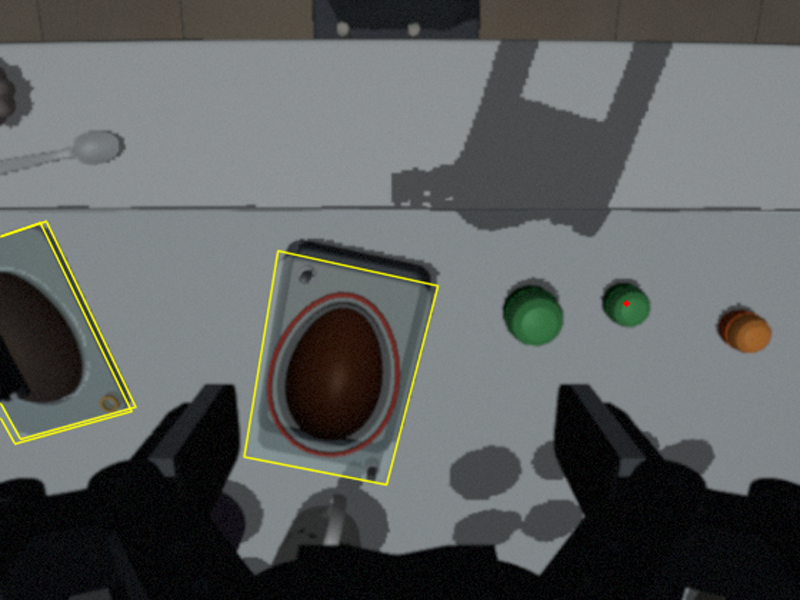

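```bash
cat > f.py <<'E'
from h import *
c=imaging.get_calibration("wrist");K=np.array(c["intrinsics"]);D=np.array(c["D"]);T=np.array(c["T_tool_cam"])
C=(K,D,T[:3,3],T[:3,:3])
for y in (.0425,.0475,.0525,.057):
  print(y,[(x,z,proj(C,[x,y,z])[0].round(0).tolist()) for x in(-.013,-.032) for z in (-.011,.011)])
im=cv2.imread("pics/v4.png")[230:420,370:560];cv2.imwrite("pics/fing.png",np.clip(cv2.resize(im,None,fx=3.15,fy=3.15,interpolation=2).astype(float)*2.5,0,255).astype(np.uint8))
E
python3 f.py
```

```text
0.0425 [(-0.013, -0.011, [394.0, 264.0]), (-0.013, 0.011, [389.0, 315.0]), (-0.032, -0.011, [411.0, 289.0]), (-0.032, 0.011, [404.0, 345.0])]
0.0475 [(-0.013, -0.011, [407.0, 264.0]), (-0.013, 0.011, [401.0, 315.0]), (-0.032, -0.011, [426.0, 289.0]), (-0.032, 0.011, [418.0, 345.0])]
0.0525 [(-0.013, -0.011, [420.0, 264.0]), (-0.013, 0.011, [414.0, 315.0]), (-0.032, -0.011, [441.0, 289.0]), (-0.032, 0.011, [432.0, 345.0])]
0.057 [(-0.013, -0.011, [432.0, 264.0]), (-0.013, 0.011, [425.0, 315.0]), (-0.032, -0.011, [454.0, 289.0]), (-0.032, 0.011, [445.0, 345.0])]
```

View pics/fing.png

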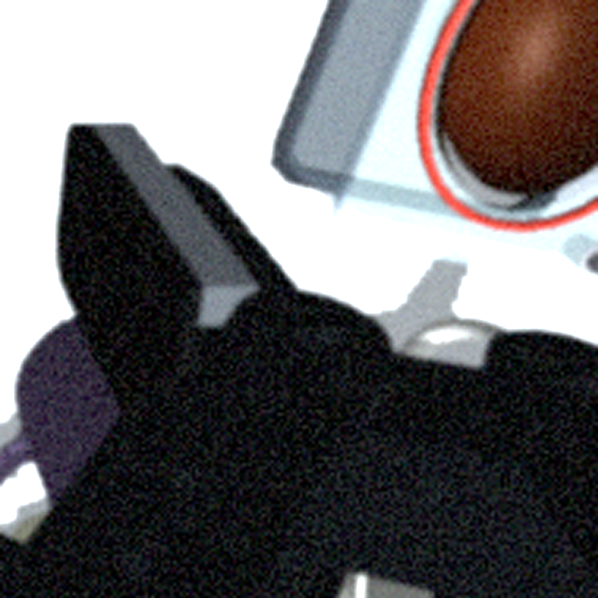

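```bash
cat > g.py <<'E'
from h import *
yaw=np.radians(-12.5)
print(robot.ik([.461,.190,.14],down(yaw)).round(2))
robot.goto([.461,.190,.14],down(yaw));robot.dwell(.1)
C=cam("wrist");im=imaging.snapshot("wrist");r=pinpoint("wrist","capsule_green_center")
for d in r[:3]: print(d, onz(C,d["xy"],.018).round(4))
p=proj(C,[[.461,.190,.018],[.461,.19,.0]])
print(p,sensors.current_time(),sensors.current_contact_force(),sensors.current_gripper_width())
# circle outline r=17 mid-height
for z,col in((.018,(0,0,255)),):
    t=np.linspace(0,6.28,40);pp=proj(C,np.c_[.461+.017*np.cos(t),.19+.017*np.sin(t),np.full(40,z)])
    cv2.polylines(im,[np.round(pp*8).astype(int)],True,col,1,cv2.LINE_AA,3)
cv2.imwrite("pics/w5.png",im)
E
python3 g.py
```

```text
[ 0.17  0.25  1.79 -0.    1.1   0.39]
{'xy': [309.0, 291.4], 'conf': 0.89} [0.4685 0.1073 0.018 ]
{'xy': [278.3, 192.8], 'conf': 0.77} [0.4622 0.1909 0.018 ]
[[276.91739953 194.38920059]
 [276.92646913 188.43965174]] 9.6667 [-0.09870243 -0.26587284  0.27753154] 0.08538330914594379
```

View pics/w5.png

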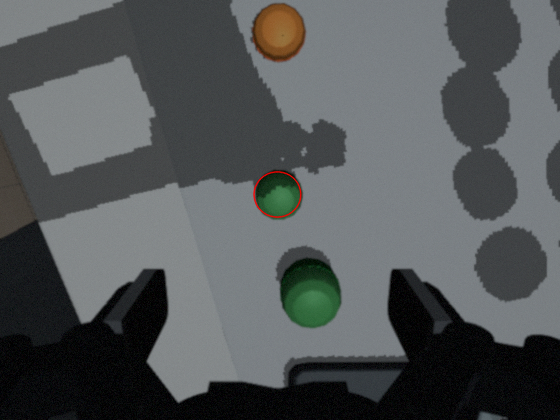

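The circle at my estimate fits the small green capsule at (278,194), and the larger green stands at (311,293). I'll pick it up now.

```bash
cat > p.py <<'E'
from h import *
robot.line_to([.4617,.1905,.04],rate=.15)
print("touch",robot.line_to([.4617,.1905,.014],rate=.06,f_stop=6))
claw.grasp(25);print("w",sensors.current_gripper_width(),sensors.current_position())
robot.line_to([.4617,.1905,.15],rate=.15)
robot.dwell(.1)
print("w",sensors.current_gripper_width(),sensors.current_contact_force(),sensors.current_time())
im=imaging.snapshot("wrist");cv2.imwrite("pics/w6.png",im)
im=imaging.snapshot("side");cv2.imwrite("pics/s6.png",cv2.resize(im[180:400,180:400],None,fx=2.7,fy=2.7))
E
python3 p.py
```

```text
touch False
w 0.032280059551775514 [0.46184115 0.19054828 0.01435335]
w 0.0327215089351305 [ 0.05379397 -0.08376629 -0.46634377] 12.75
```

View pics/w6.png

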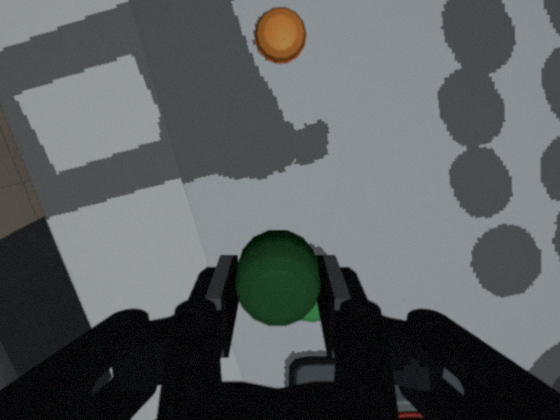

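View pics/s6.png

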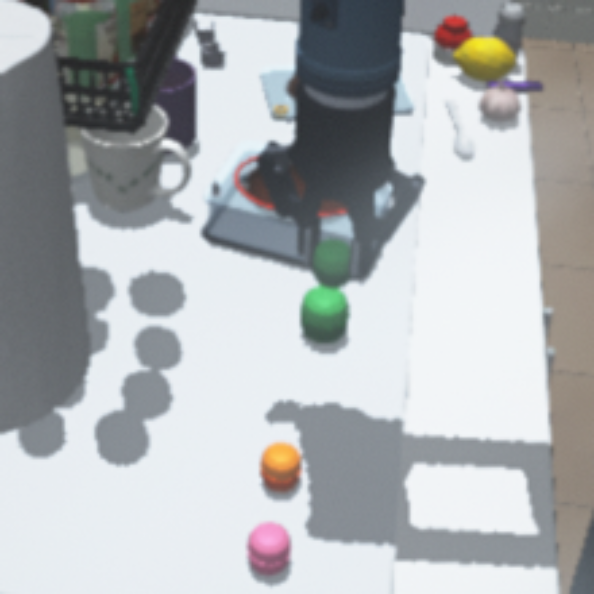

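```bash
python3 -c "
import cv2,numpy as np
im=cv2.imread('pics/w6.png')[220:335,200:355].astype(float)*2.5
cv2.imwrite('pics/w6c.png',cv2.resize(np.clip(im,0,255).astype('uint8'),None,fx=4,fy=4,interpolation=2))"
```

```text
(no output)
```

View pics/w6c.png

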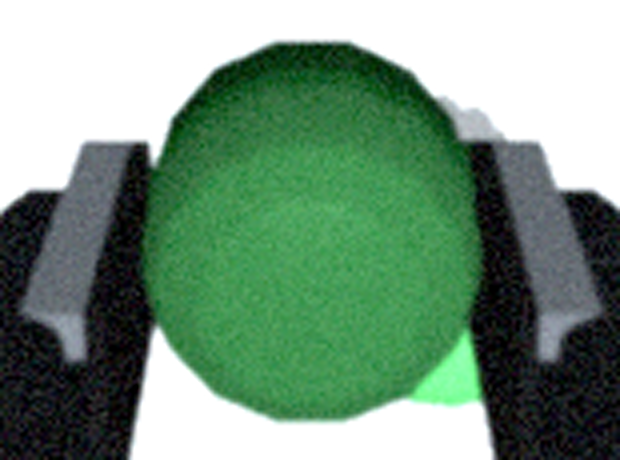

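```bash
cat > q.py <<'E'
from h import *
X,Y=.5120,-.0490
robot.line_to([X,Y,.15],rate=.25)
robot.line_to([X,Y,.036],rate=.12)
robot.dwell(.1);f0=sensors.current_contact_force()
print("touch",robot.line_to([X,Y,.0278],rate=.02,f_stop=2.0),sensors.current_position(),sensors.current_contact_force()-f0,sensors.current_gripper_width())
im=imaging.snapshot("wrist");cv2.imwrite("pics/w7.png",np.clip(im.astype(float)*2,0,255).astype(np.uint8));print(sensors.current_time())
E
python3 q.py
```

```text
touch True [ 0.51249277 -0.04917775  0.03068101] [-0.06276013 -2.08154589  5.22263204] 0.032376623890998144
15.575
```

View pics/w7.png

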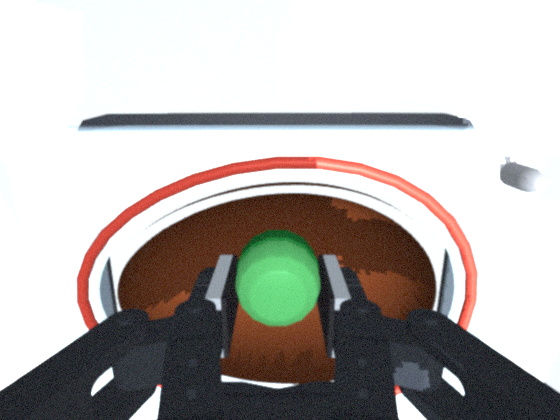

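Contact came 2.3 mm early with a sideways force (-2 N in y), so the capsule is touching the +y wall. I'll shift towards -y and lower again.

```bash
cat > q2.py <<'E'
from h import *
X,Y,_=sensors.current_position()
f00=sensors.current_contact_force()
for i in range(3):
    robot.line_to([X,Y,.0345],rate=.05)
    Y-=.0018
    robot.line_to([X,Y,.0345],rate=.05);robot.dwell(.1);f0=sensors.current_contact_force()
    t=robot.line_to([X,Y,.0278],rate=.012,f_stop=1.5)
    d=sensors.current_contact_force()-f0
    print(t,sensors.current_position().round(4),d.round(2),f0.round(2),sensors.current_time())
    if abs(d[1])<.25*abs(d[2]): break
E
python3 q2.py
```

```text
True [ 0.5126 -0.051   0.0306] [0.27 0.18 3.96] [ 0.05  0.04 -0.2 ] 16.575
```

```bash
cat > r.py <<'E'
from h import *
p=sensors.current_position()
claw.gripper_open();print(sensors.current_gripper_width(),sensors.current_contact_force().round(2))
robot.line_to([p[0],p[1],.17],rate=.15)
C=cam("wrist");im=imaging.snapshot("wrist");r=pinpoint("wrist","capsule_green_center");print(sensors.current_time())
for d in r[:3]: print(d,onz(C,d["xy"],.0335).round(4))
cv2.imwrite("pics/w8.png",np.clip(im.astype(float)*1.8,0,255).astype(np.uint8))
im=imaging.snapshot("scene");cv2.imwrite("pics/c8.png",cv2.resize(im[190:310,160:340],None,fx=4,fy=4,interpolation=2))
E
python3 r.py
```

```text
0.08544370595542544 [ 0.35 -0.92  0.15]
18.325
{'xy': [281.6, 188.6], 'conf': 0.83} [ 0.5148 -0.0501  0.0335]
```

View pics/w8.png

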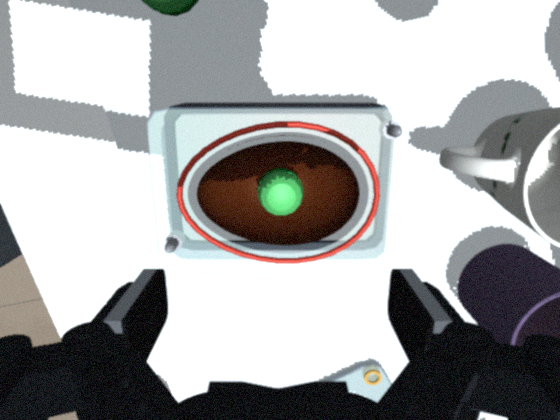

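View pics/c8.png

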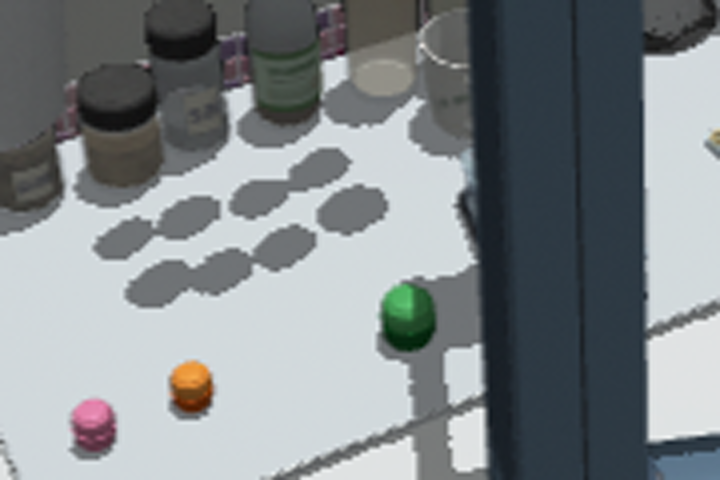

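```bash
python3 -c "
import cv2,numpy as np
a=cv2.imread('pics/w8.png')
c=lambda x,y,w=16:cv2.resize(a[y-w:y+w,x-w:x+w],(384,384),interpolation=2)
cv2.imwrite('pics/dow8.png',np.hstack([c(172,242),c(392,130)]))"
```

```text
(no output)
```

View pics/dow8.png

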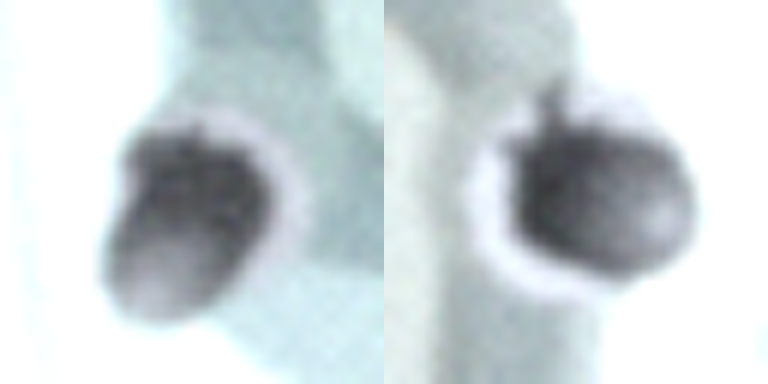

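```bash
cat > e2.py <<'E'
from h import *
exec(open("e.py").read().split("loc=")[0].split("def T(")[0]) 
C8=cam("wrist")
loc=np.array([[-77.5,-36],[77.5,46]])/1000
def pose(n,f):
    d=(f-n)[:2];l=loc[1]-loc[0]
    yaw=np.arctan2(d[1],d[0])-np.arctan2(l[1],l[0])
    R=np.array([[np.cos(yaw),-np.sin(yaw)],[np.sin(yaw),np.cos(yaw)]])
    print((( n+f)[:2]/2-R@loc.mean(0)).round(4),np.degrees(yaw).round(2),np.linalg.norm(d).round(4))
pose(onz(C8,(171.6,244.75),.060),onz(C8,(394.4,131.1),.060))
pose(onz(C8,(169.3,248.5),.064),onz(C8,(397.3,131.5),.064))
print(tri([ray(C8,(171.6,244.75)),ray(C["v2"],(214.5,193.1)),ray(C["v3"],(451.9,174.9))]))
print(tri([ray(C8,(394.4,131.1)),ray(C["v2"],(260.6,331.9)),ray(C["v3"],(471.3,315.9))]))
E
python3 e2.py
```

```text
[ 0.5123 -0.0492] -12.62 0.1738
[ 0.5122 -0.0498] -12.43 0.1756
(array([ 0.42835403, -0.06727383,  0.0578109 ]), [np.float64(0.0007499971462663036), np.float64(0.0005063120397773113), np.float64(0.00026971496454672016)])
(array([ 0.59737531, -0.020841  ,  0.05900237]), [np.float64(0.000763507100552775), np.float64(0.0008582151519171753), np.float64(0.0002500833405258487)])
```

```bash
cat > s.py <<'E'
from h import *
import pickle
L={}
for tag,p,y in (("B9",[.512,-.0493,.20],np.radians(90-12.55)),("T9",[.4993,-.3259,.155],np.radians(90+16.8))):
    robot.goto(p,down(y));robot.dwell(.2)
    C=cam("wrist");im=imaging.snapshot("wrist");L[tag]=C
    cv2.imwrite(f"pics/{tag}.png",np.clip(im.astype(float)*1.6,0,255).astype(np.uint8))
pickle.dump(L,open("L.pkl","wb"));print(sensors.current_time(),sensors.current_q().round(2))
E
python3 s.py;python3 -c "
import cv2,numpy as np
cv2.imwrite('pics/BT9.png',cv2.resize(np.hstack([cv2.imread('pics/B9.png')[80:,100:460],cv2.imread('pics/T9.png')[80:,100:460]]),None,fx=1.1,fy=1.1))"
```

```text
21.3583 [-0.76  0.4   1.53  0.    1.21 -2.63]
```

View pics/BT9.png

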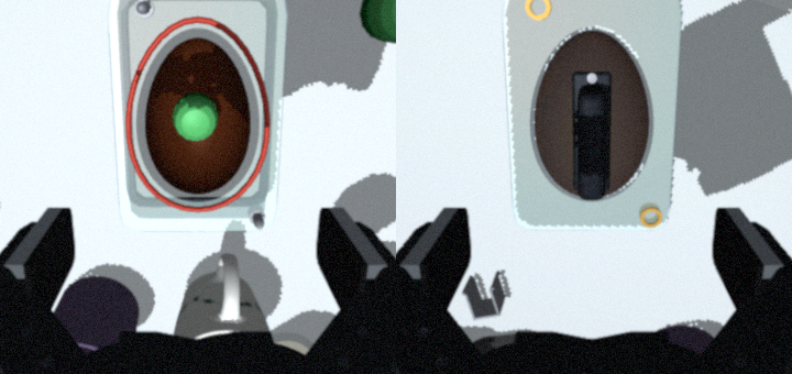

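Both halves line up with the hand. The dowels are near B9 (232,87) and (334,279), and the holes near T9 (229,87) and (331,277).

```bash
python3 -c "
import cv2,numpy as np
c=lambda n,x,y,w=16:cv2.resize(cv2.imread(f'pics/{n}.png')[y-w:y+w,x-w:x+w],(288,288),interpolation=2)
cv2.imwrite('pics/z9.png',np.vstack([np.hstack([c('B9',232,87),c('B9',334,279)]),np.hstack([c('T9',229,87),c('T9',331,277)])]))"
```

```text
(no output)
```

View pics/z9.png

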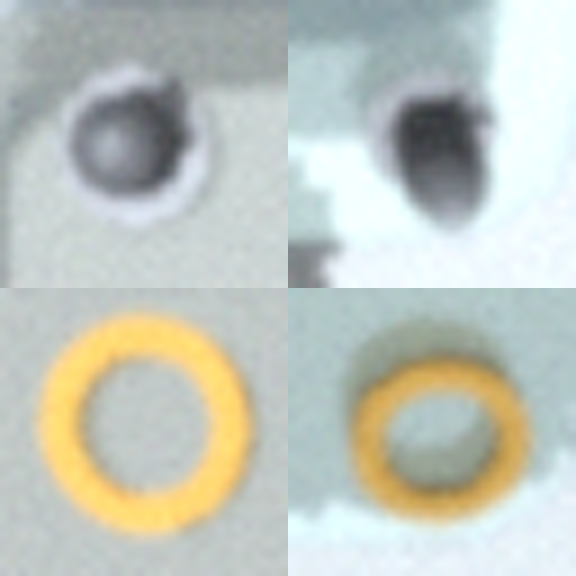

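```bash
cat > e3.py <<'E'
from h import *
import pickle
L=pickle.load(open("L.pkl","rb"))
loc=np.array([[-77.5,-36],[77.5,46]])/1000
def pose(n,f):
    d=(f-n)[:2];l=loc[1]-loc[0]
    yaw=np.arctan2(d[1],d[0])-np.arctan2(l[1],l[0])
    R=np.array([[np.cos(yaw),-np.sin(yaw)],[np.sin(yaw),np.cos(yaw)]])
    print(((n+f)[:2]/2-R@loc.mean(0)).round(4),np.degrees(yaw).round(2),np.linalg.norm(d).round(4))
B,T=L["B9"],L["T9"]
pose(onz(B,(229.1,86.9),.064),onz(B,(335.7,283.6),.064))
pose(onz(B,(231.3,86.9),.052),onz(B,(334.9,280.8),.060))
pose(onz(T,(229.2,86.1),.008),onz(T,(332,277.7),.008))
E
python3 e3.py
```

```text
[ 0.5121 -0.0491] -12.47 0.1753
[ 0.5118 -0.049 ] -12.5 0.1749
[ 0.4994 -0.3258] 16.76 0.1764
```

```bash
cat > t.py <<'E'
from h import *
yT=np.radians(90+16.77);yB=np.radians(90-12.48)
robot.goto([.4994,-.3258,.155],down(yT))
print(robot.line_to([.4994,-.3258,.052],rate=.08,f_stop=6))
claw.grasp(100)
print(sensors.current_position().round(4),sensors.current_gripper_width(),sensors.current_contact_force().round(2))
print(sensors.current_ee_rot()[:,1].round(4))
robot.dwell(.1)
robot.line_to([.4994,-.3258,.165],rate=.12);robot.dwell(.1)
print(sensors.current_position().round(4),sensors.current_gripper_width(),sensors.current_contact_force().round(2),sensors.current_torque().round(3))
robot.line_to([.512,-.049,.165],rate=.14,attitude=down(yB));robot.dwell(.2)
print(sensors.current_position().round(4),sensors.current_gripper_width(),sensors.current_contact_force().round(2),sensors.current_time())
for n in("wrist","side"):
    im=imaging.snapshot(n);cv2.imwrite(f"pics/{n}10.png",im)
im=cv2.imread("pics/side10.png")[170:340,190:390];cv2.imwrite("pics/side10c.png",cv2.resize(im,None,fx=3.5,fy=3.5,interpolation=2))
E
python3 t.py
```

```text
False
[ 0.4995 -0.3259  0.0523] 0.014317412350185119 [-0.33  0.91  2.89]
[-2.885e-01  9.575e-01 -3.000e-04]
[ 0.4989 -0.3253  0.1638] 0.014615853538002483 [ 0.05 -0.09 -3.92] [0.01  0.022 0.006]
[ 0.512  -0.0493  0.165 ] 0.014822685892713884 [ 0.07  0.35 -3.03] 27.325
```

View pics/wrist10.png

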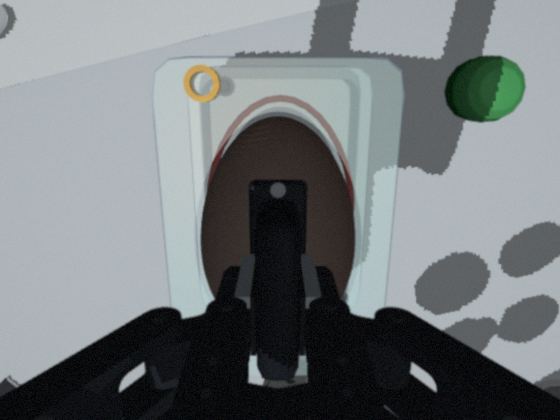

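View pics/side10c.png

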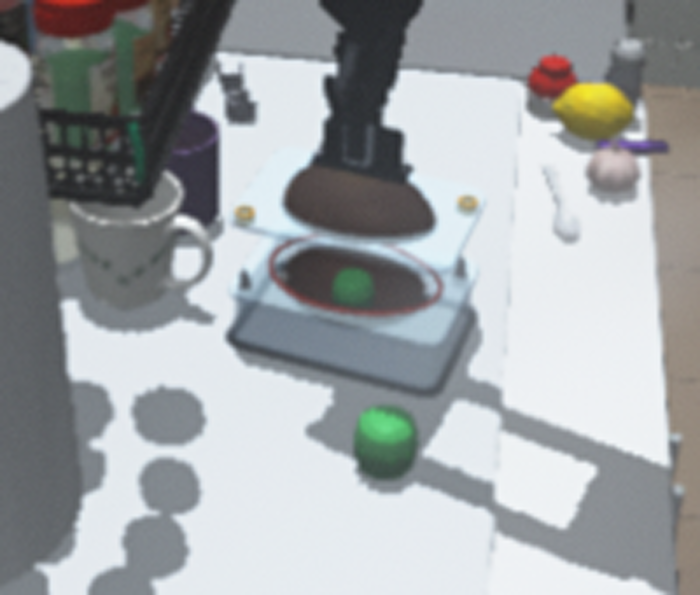

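```bash
cat > u.py <<'E'
from h import *
y=np.radians(-12.48);R=np.array([[np.cos(y),-np.sin(y)],[np.sin(y),np.cos(y)]])
P=np.c_[(R@(np.array([[-77.5,-36],[77.5,46]])/1000).T).T+[.512,-.0493],[.1207,.1207]]
print("wrist",proj(cam("wrist"),P)[0],"side",proj(cam("side"),P))
# dowel tips through side
Q=P.copy();Q[:,2]=.066;print("dow",proj(cam("side"),Q))
print("side seen holes",(190+245/3.5,170+214/3.5),(190+467/3.5,170+203/3.5),"dowels",(190+245/3.5,170+275/3.5),(190+461/3.5,170+263/3.5))
im=cv2.imread("pics/wrist10.png")[65:105,180:230];cv2.imwrite("pics/h10.png",cv2.resize(im,None,fx=12,fy=12,interpolation=2))
E
python3 u.py
```

```text
wrist [205.02248424  83.04672019] side [[322.95476625 226.87423477]
 [259.47768348 229.8683996 ]]
dow [[321.3671445  243.06243342]
 [259.38081689 246.25538757]]
side seen holes (260.0, 231.14285714285714) (323.42857142857144, 228.0) dowels (260.0, 248.57142857142856) (321.7142857142857, 245.14285714285714)
```

View pics/h10.png

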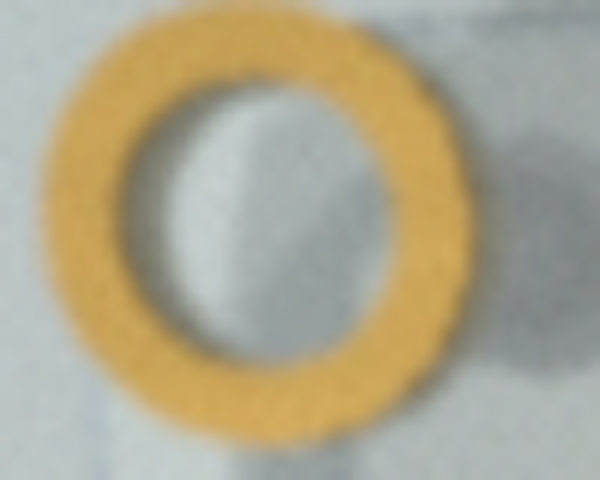

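```bash
cat > u2.py <<'E'
from h import *
y=np.radians(-12.48);R=np.array([[np.cos(y),-np.sin(y)],[np.sin(y),np.cos(y)]])
def M(pts,z): return np.c_[(R@(np.array(pts)/1000).T).T+[.512,-.0493],np.full(len(pts),z)]
C=cam("wrist");im=cv2.imread("pics/wrist10.png");im=np.clip(im.astype(float)*1.7,0,255).astype(np.uint8)
S=4
im=cv2.resize(im,None,fx=S,fy=S,interpolation=2)
def dr(pts,z,col,cl=False):
    pp=(proj(C,M(pts,z))+.5)*S-.5;cv2.polylines(im,[np.round(pp*8).astype(int)],cl,col,1,cv2.LINE_AA,3)
O=[[40,61],[-90,61],[-90,-61],[40,-61]]
dr(O,.1207,(0,0,255));dr(O,.1127,(255,0,0))
dr([[32,8],[-32,8],[-32,-8],[32,-8]],.1927,(255,0,255),True)
t=np.linspace(0,6.28,60)
dr(np.c_[-77.5+5.5*np.cos(t),-36+5.5*np.sin(t)],.1207,(0,0,255))
a=im[50*S:200*S,140*S:420*S];cv2.imwrite("pics/ov10.png",cv2.resize(a,(800,429),interpolation=cv2.INTER_AREA))
E
python3 u2.py
```

```text
(no output)
```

View pics/ov10.png

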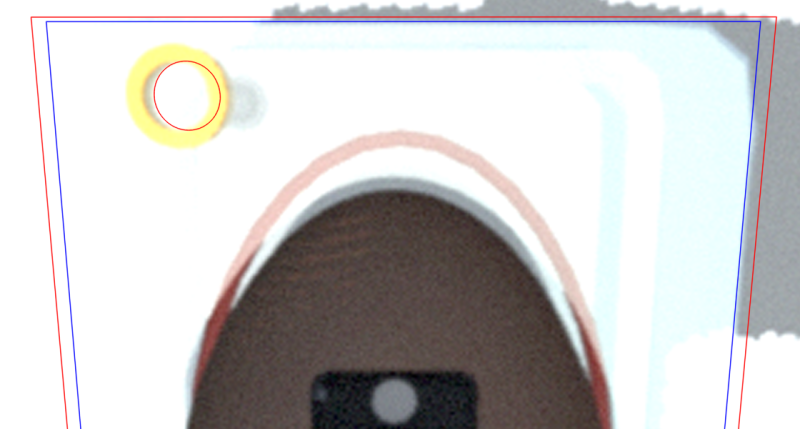

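```bash
sed -i 's/astype(float)\*1.7/astype(float)*2.6-330/;s/a=im\[50\*S:200\*S,140\*S:420\*S\]/a=im[50*S:280*S,130*S:430*S]/;s/(800,429)/(780,598)/;s/ov10/ov11/' u2.py; python3 u2.py
```

```text
(no output)
```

View pics/ov11.png

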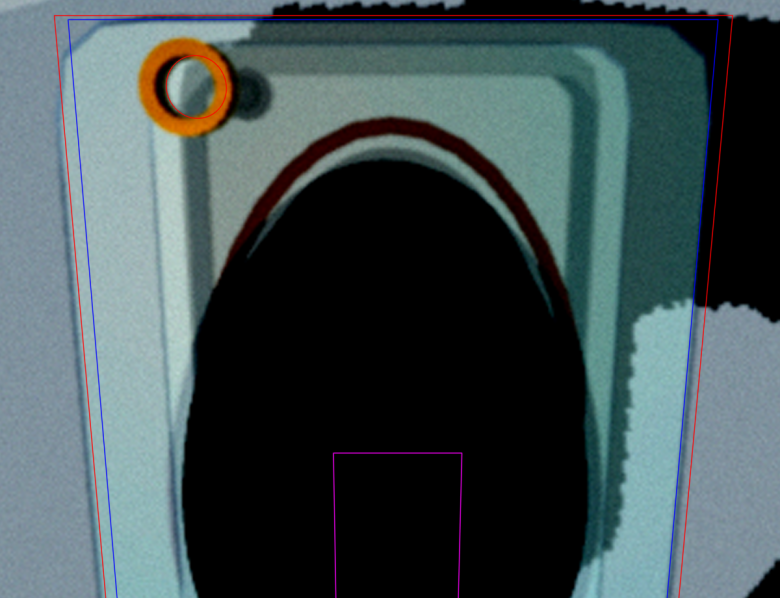

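The held hole sits about 1.5 mm to the left of where it should be: ring seen at (201.7,83.5), expected at (205,83). I'll correct by 1.3 mm along base +y, lower to just above the dowels and look through the hole.

```bash
cat > w.py <<'E'
from h import *
robot.line_to([.5123,-.0475,.165],rate=.05)
robot.line_to([.5123,-.0475,.126],rate=.08);robot.dwell(.2)
print(sensors.current_position().round(4),sensors.current_contact_force().round(2),sensors.current_time())
C=cam("wrist");im=imaging.snapshot("wrist");cv2.imwrite("pics/w12.png",im)
y=np.radians(-12.48);R=np.array([[np.cos(y),-np.sin(y)],[np.sin(y),np.cos(y)]])
P=R@[-.0775,-.036]+[.512,-.049]
for z in (.052,.060,.064,.068): print(z,proj(C,[*P,z]).round(1))
for z in (.074,.082): print("hole z",z,proj(C,[*P,z]).round(1))
a=np.clip(im[60:110,180:240].astype(float)*1.5,0,255).astype(np.uint8);cv2.imwrite("pics/w12c.png",cv2.resize(a,None,fx=12,fy=12,interpolation=2))
im=imaging.snapshot("side");cv2.imwrite("pics/s12.png",cv2.resize(im[190:300,230:350],None,fx=5,fy=5,interpolation=2))
E
python3 w.py
```

```text
[ 0.5128 -0.0476  0.1266] [ 0.32  0.53 -4.04] 28.5083
0.052 [[212.5  83.5]]
0.06 [[210.1  83.1]]
0.064 [[208.7  82.9]]
0.068 [[207.4  82.7]]
hole z 0.074 [[205.2  82.4]]
hole z 0.082 [[202.1  81.9]]
```

View pics/w12c.png

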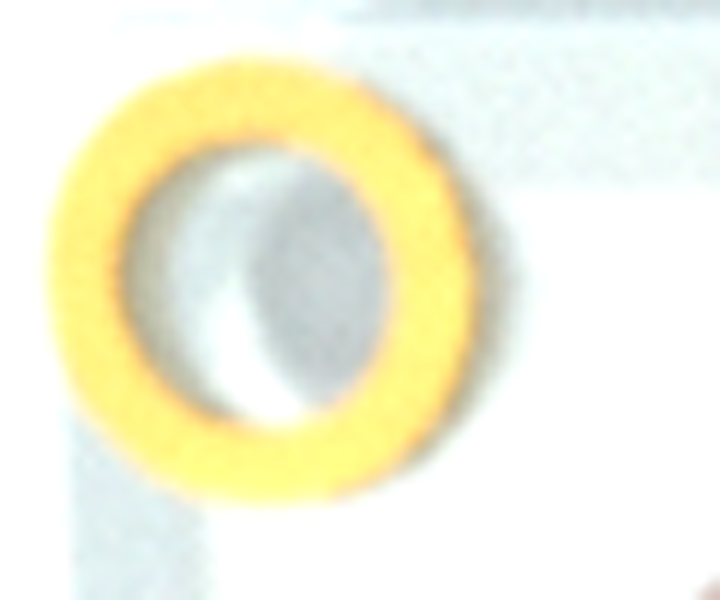

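View pics/s12.png

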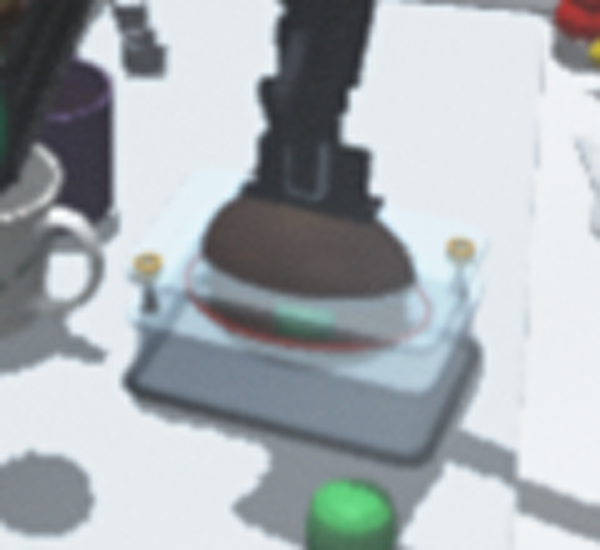

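```bash
cat > x.py <<'E'
from h import *
f0=sensors.current_contact_force()
t=robot.line_to([.5119,-.0476,.1125],rate=.025,f_stop=5)
print(t,sensors.current_position().round(4),(sensors.current_contact_force()-f0).round(2),sensors.current_torque().round(3),sensors.current_gripper_width())
if not t:
    im=imaging.snapshot("side");cv2.imwrite("pics/s13.png",cv2.resize(im[190:300,230:350],None,fx=5,fy=5,interpolation=2))
print(sensors.current_time())
E
python3 x.py
```

```text
False [ 0.5119 -0.0476  0.1124] [-0.68  0.61 -0.15] [ 0.016  0.02  -0.008] 0.01455053666843112
29.35
```

There is no contact force 8 mm below the dowel tips, so both holes are on. Next I press.

```bash
cat > y.py <<'E'
from h import *
f0=np.array([0.07,.35,-3.3])
for z in (.1085,.1065,.1055,.1047,.1040,.1030):
    t=robot.line_to([.5119,-.0476,z],rate=.015,f_stop=20);robot.dwell(.1)
    f=sensors.current_contact_force()-f0
    print(z,t,sensors.current_position().round(4),f.round(2),sensors.current_torque().round(3),round(sensors.current_gripper_width(),4),sensors.current_time())
    if t or f[2]>25: break
E
python3 y.py
```

```text
0.1085 False [ 0.5119 -0.0476  0.1085] [ 0.02 -0.73  0.11] [-0.     0.017 -0.007] 0.0145 29.8667
0.1065 False [ 0.5121 -0.0477  0.1068] [-0.23  0.71  3.3 ] [0.048 0.063 0.05 ] 0.0148 30.25
0.1055 False [ 0.5121 -0.0477  0.1058] [-0.44  0.39  5.51] [-0.03   0.081  0.016] 0.0145 30.6
0.1047 False [ 0.5121 -0.0477  0.1049] [0.36 0.54 7.55] [-0.008  0.127 -0.014] 0.0147 30.95
0.104 False [ 0.5122 -0.0477  0.1043] [-0.51  0.19  8.62] [0.117 0.131 0.017] 0.0148 31.3
0.103 False [ 0.5122 -0.0477  0.1043] [-2.78  0.27 16.51] [ 0.199  0.638 -0.012] 0.014 31.65
```

```bash
cat > y2.py <<'E'
from h import *
f0=np.array([0.07,.35,-3.3])
for x,z in ((.5115,.1030),(.5115,.1022)):
    t=robot.line_to([x,-.0476,z],rate=.01,f_stop=20);robot.dwell(.3)
    f=sensors.current_contact_force()-f0
    print(x,z,t,sensors.current_position().round(5),f.round(2),sensors.current_torque().round(3),round(sensors.current_gripper_width(),4),sensors.current_ee_rot()[:2,0].round(4),sensors.current_time())
C=cam("wrist");im=imaging.snapshot("wrist");cv2.imwrite("pics/w14.png",im)
im=imaging.snapshot("side");cv2.imwrite("pics/s14.png",cv2.resize(im[180:300,230:350],None,fx=5,fy=5,interpolation=2))
E
python3 y2.py
```

```text
0.5115 0.103 False [ 0.51219 -0.04768  0.10426] [-2.02  0.78 15.62] [0.173 0.448 0.015] 0.0141 [ 0.0019 -0.0005] 32.2
0.5115 0.1022 False [ 0.5122  -0.04766  0.10425] [-5.07  1.16 21.15] [ 0.248  0.867 -0.018] 0.0144 [ 0.0023 -0.0006] 32.75
```

View pics/s14.png

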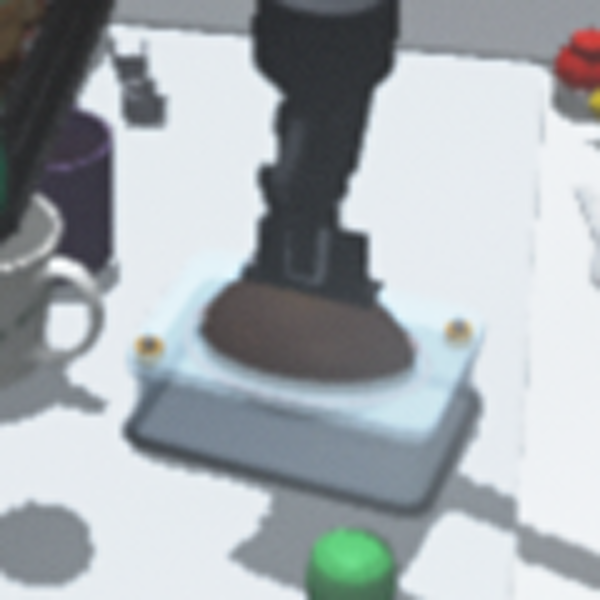

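View pics/w14.png

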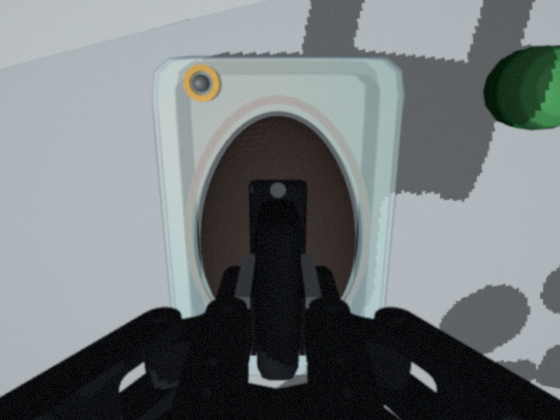

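Shut: the seal is flattened, the dowel is central in its hole, and the pose is stuck at z 0.1043. I'll take out the sideways force.

```bash
cat > y3.py <<'E'
from h import *
f0=np.array([0.07,.35,-3.3])
for x,y,z in ((.5106,-.0476,.1022),(.5097,-.0475,.1022)):
    t=robot.line_to([x,y,z],rate=.01,f_stop=20);robot.dwell(.3)
    F=[];T=[]
    for i in range(5): F.append(sensors.current_contact_force()-f0);T.append(sensors.current_torque());robot.dwell(.03)
    f=np.mean(F,0)
    print(x,z,t,sensors.current_position().round(5),f.round(2),np.mean(T,0).round(3),sensors.current_ee_rot()[:2,0].round(4),sensors.current_time())
    if f[0]>-1: break
E
python3 y3.py
```

```text
0.5106 0.1022 False [ 0.51221 -0.04768  0.10426] [-1.24  1.6  19.85] [ 0.393  0.441 -0.023] [ 0.0041 -0.0007] 33.5667
0.5097 0.1022 False [ 0.51219 -0.0477   0.10429] [ 1.81  2.05 17.36] [ 0.342  0.06  -0.017] [ 0.0058 -0.0009] 34.2833
```

```bash
cat > y4.py <<'E'
from h import *
f0=np.array([0.07,.35,-3.3])
robot.line_to([.5102,-.0471,.1017],rate=.01,f_stop=20)
for k in range(3):
    robot.dwell(.4)
    print(sensors.current_position().round(5),(sensors.current_contact_force()-f0).round(2),sensors.current_torque().round(3),round(sensors.current_gripper_width(),4),sensors.current_ee_rot()[:2,0].round(4),sensors.current_time())
for n in ("scene","side"):
    im=imaging.snapshot(n);cv2.imwrite(f"pics/{n}20.png",im)
E
python3 y4.py
```

```text
[ 0.51219 -0.04769  0.10426] [-1.24  0.62 22.75] [ 0.138  0.54  -0.053] 0.0147 [ 0.005  -0.0016] 34.9333
[ 0.51221 -0.0477   0.10427] [-0.87  0.29 22.53] [0.192 0.576 0.01 ] 0.0142 [ 0.005  -0.0016] 35.3333
[ 0.51221 -0.04768  0.10428] [-1.85  0.71 22.43] [0.209 0.601 0.04 ] 0.0145 [ 0.005  -0.0016] 35.7333
```

View pics/side20.png

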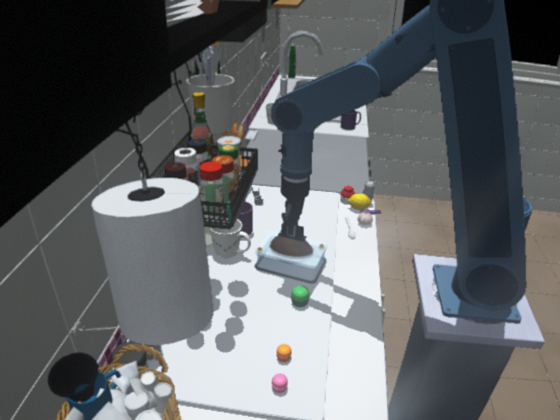

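The push is steady at about 22 N with under 2 N sideways. The orange capsule (285,352) and both mugs are where they were.

```bash
python3 -c "
from h import *
print(sign_off())"
```

```text
the job is handed in; nothing more can be done
None
```

The egg is shut with the green capsule inside. I handed the job in at about 36 s, with the arm still holding the grip and pressing the halves together.

**Capsule:** I took the smaller of the two green capsules and lowered it until it touched the shell floor. The first touch was against the shell wall, so I lifted it, moved it 1.8 mm and lowered it again to a straight upward contact. It was released at about 2 mm above the nominal height, which fits the curved floor. A picture afterwards showed it upright in the middle of the hollow.

**Upper half:** I gripped it by the bar and turned it to match the lower half, blunt end to blunt end. One held hole looked about 1.5 mm off sideways, so I corrected for that and looked through the hole before lowering. It went 8 mm down over the dowels with no contact force.

**Pressing:** The force rose to about 9 N over 4 mm as the seal gave way, roughly as the seal's stiffness predicts. It then met a hard stop at z = 0.1043, the calculated shut height.

**Last checks:**
- **Push:** it held steady at about 22 N downward over 0.8 s, with no creep.
- **Leaning:** sideways force was under 2 N. A moment of about 0.6 N m and a tool tilt of about 0.3° were left.
- **Pictures:** the seal was flat and the one dowel the wrist camera could see was centred in its hole. The orange capsule and the mugs had not moved.

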